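Set a board on edge in the vice for planing

TASK

Get the small pine board ready for planing. First brush the three offcuts off the bed of the vice with the red-handled paint brush (no fingers in the jaws) and lay the brush back down flat on the bench; then stand the board on its long thin edge on the bed between the jaws, rough red-lined edge up and centred along the jaws to within about 2 cm, and push the sliding jaw up until it holds the board tight against the fixed jaw. Leave everything else on the bench as it is.

Things in the scene. Friction and masses are not known exactly. Their poses are not given: they have to be found in the camera images.
- board: pale pine board, 150 x 64 x 20 mm (its x, y, z axes), about 0.09 kg, at first lying flat on the bench. Origin at its centre. A red planing line runs right round it 8 mm from one long edge: the rough-sawn edge on its +y side (y = +32 mm), which must end up on top; the plain long edge is at y = -32 mm. Its top face as it lies is +z
- brush: flat paint brush, red handle and green bristles, 204 mm long, 30 mm wide, 12 mm thick, 45 g, lying flat. Origin under its middle, on the bench. x runs along it: bristles (stiff, 30 mm wide) from x = +33 to +102 mm, ferrule (28 mm wide) from -12 to +33, handle (about 18 mm wide, 9 mm thick) from -102 to -12 mm
- bench_vice: blue bench vice fixed to the bench, base plate 100 x 130 mm. Origin on the bench; x runs from the sliding to the fixed jaw, y along the jaws, z up. Both jaws: y = -50 to +50 mm, tops at z = 94 mm. Fixed jaw: inner face x = 65, outer x = 94 mm. The bed between them: z = 64 mm, y = -38 to +38 mm, open at both ends, with a 50 mm drop to the base plate beyond
- jaw_back (a point): middle of the outer face of the sliding jaw (faces the vice's -x), 10 mm below its top. Here the jaw is pushed. The jaw is 32 mm thick in x. A screw hub sticks out below, 75 mm to -x, 25 mm thick, 20 mm lower than this point at its top; the T-bar across its end, 62 mm from the jaw, reaches to 10 mm below this point on the -y side
- bench_vice_jaw (a joint): clear gap between the two jaw plates in m: 0.004 shut to 0.07 open. The sliding jaw has a quick-slide screw: it moves along the vice's x when pushed with some 6 N and stays where it is left; the T-bar need not be turned
- offcut_0: wooden offcut, 18x14x15 mm, 10 g, at first on the bed of the vice between the jaws. Origin at the middle of its underside
- offcut_1: wooden offcut, 15x16x18 mm, 10 g, at first on the bed of the vice between the jaws. Origin at the middle of its underside
- offcut_2: wooden offcut, 16x14x14 mm, 10 g, at first on the bed of the vice between the jaws. Origin at the middle of its underside
- cap_red: red spray-can cap, 60 mm across, 29 mm high, a bystander. Origin under its middle
- sanding_block: brown sanding block, 60x100x28 mm, a bystander. Origin under its middle
- screwdriver: screwdriver with an orange handle, 192 mm long, 27 mm thick, a bystander. Origin under its middle
Mind the look-alikes: they are no part of the job. Several things have the shape of the board; the one meant has the colours described above.

How it is judged:
By the outcome, as a careful person would: the job done as asked, in the order asked, and still so for the second after the job is handed in, with the robot touching nothing.
It also fails if it takes over 72 s, if anything falls off the work surface, if the arm or the gripper's body presses on something with over 40 N, if the wrist force passes 120 N, or if a joint passes its speed limit or range.

ROBOT

A 7-joint arm with a two-finger parallel gripper is mounted at the origin on a cart in front of the work surface, level with it; the furniture and walls round the work are solid. World frame = base frame: x ahead of the robot, y to its left, z up, the work surface at z = 0. Lengths are in m, angles in rad, forces in N, time in s.
With the tool pointing down it reaches from about 0.425 to 0.95 m from the base axis. Payload 4.7 kg.
Tool frame: the origin (TCP) lies on the centre line of the jaws, within the pads' length; the fingertips stand robot.nose_length ahead of it and the grasp point (between the pads) lies 8 mm behind it (robot.nose_length is the distance from the TCP to the fingertips, in m); z points along the fingers, y is the line along which they close (so a half turn about z gives the same grasp; the last joint's range is limited). The gripper opens to 85 mm and grips with 20 to 120 N. Pads are 22 mm wide; open, the fingers measure 114 mm over their backs; the gripper's body (76 mm by 85 mm) begins 54 mm behind the grasp point. The pads swing forward as they close: fully open they stand 13 mm farther back than shut.
Start: joints at [-1.137, 0.469, -0.049, 1.532, 0.024, 1.141, -0.082], TCP at [0.301, 0.604, 0.242] pointing down, gripper open.
Joint ranges: [-2.59, 2.59], [-0.33, 1.99], [-1.39, 1.29], [0.1, 2.45], [-1.04, 4.18], [0.21, 1.99], [-2.66, 2.66]. Speed limits (rad/s): [2.57, 2.57, 3.14, 3.14, 3.14, 3.14, 3.14].

INTERFACE

Orientations are given as [roll, pitch, yaw] about the fixed x, y, z axes, in that order (R = Rz(yaw) Ry(pitch) Rx(roll)).
In Python, from plant import robot gives the robot as it stands. Calls block until the motion is done:
- robot.goto(position, orientation): joint-space move of the TCP to a pose.
- robot.move_straight(position, vel=0.15, attitude=None, contact_N=None): straight line of the TCP; attitude=None keeps the orientation; vel is the mean speed in m/s. With contact_N (N) it stops when the force on the tool has changed by that much, and returns True; else False.
- robot.move_joints(angles): joint-space move.
- robot.grip(opening, strength=None): opening from 0.0 (shut) to 1.0 (fully open); strength is the grip in N (None keeps the last); returns when the fingers have stopped.
- robot.sleep(seconds).
- robot.inverse_kinematics(position, orientation): joint angles nearest the present ones, or None.
- robot.sense(): the state.
- robot.grab_frame(name): name is "scene" or "top" or "wrist"; returns a dict with "image" (420x560x3 uint8, red, green, blue), "range_z" (420x560 float32, m along the optical axis (not along the pixel's ray), 0 where there is no reading), "fx", "fy", "cx", "cy" (pixels), "dist_coeffs" ([k1, k2, p1, p2, k3] as OpenCV has them; the pictures are not rectified), "R" (3x3) and "t" (3): a world point X has camera coordinates R X + t. Camera axes: x right, y down, z forward; pixel columns grow to the right and rows downward; lengths in m; the calibration is good to about 2 mm. A picture is of the moment at which its call begins.
A pose or a line that the arm cannot do raises robot.IKError and nothing moves.
- robot.close_job(): hands the job in; it is judged then, once.
The state is a dict: "t": time; "joint_pos": joint angles; "joint_velocities": joint speeds; "effort": joint torques, N m; "tcp_pos": TCP position; "tcp_rot": TCP orientation; "wrist_force": force on the tool from outside, world axes, zero at the start; "torque": the same for the moment, N m; "opening": opening from 0.0 (shut) to 1.0 (fully open); "gripper_force": force on a finger pad.
Only numpy, scipy, OpenCV 4.12 (cv2) and the standard library are available. Lean on these libraries where they do the work, as an engineer would, in place of code of your own. Each camera call takes 0.05 s, during which the arm holds its last target. There are 200 camera calls.

## Working session

There is one attempt and no reset: what is moved stays moved. The work goes in short steps, each a Python script; the robot and the scene stay as the last script left them, time stands still between calls to the robot, and variables do not carry over. Pictures are saved under pics/ and viewed, at most 10 in all, crops included, and the job is handed in when it is done.

```bash
ls; mkdir -p pics; python3 - <<'E'
from plant import robot
import cv2,numpy as np,pickle
fr={n:robot.grab_frame(n) for n in("scene","top")}
pickle.dump(fr,open('f0.pkl','wb'))
for n,f in fr.items():
    cv2.imwrite(f'pics/{n}0.png',cv2.resize(f['image'][:,:,::-1],(784,588),interpolation=cv2.INTER_CUBIC)); print(n,f['fx'],f['dist_coeffs'],f['R'],f['t'])
print(robot.nose_length,robot.sense())
E
```

```text
pics
scene 526.5999560338369 [-0.14228941  0.          0.          0.          0.        ] [[ 0.582338   -0.81293548  0.00428433]
 [-0.51267755 -0.37133112 -0.77412849]
 [ 0.63090742  0.44860796 -0.633014  ]] [-0.29162688  0.37292409  1.40604557]
top 422.9289532383335 [-0.01776078  0.          0.          0.          0.        ] [[ 0.01000484 -0.99976485 -0.0192392 ]
 [-0.98783139 -0.00689542 -0.15537568]
 [ 0.15520648  0.0205596  -0.98766809]] [0.03541302 0.55435875 1.37599741]
0.011 {'t': 0.1, 'joint_pos': array([-1.13692666,  0.46935851, -0.04863018,  1.53357735,  0.02412413,
        1.14100912, -0.08232652]), 'joint_velocities': array([-0.00139315, -0.00187899,  0.00203981, -0.00253386,  0.00028002,
        0.00065731, -0.00018113]), 'effort': array([ 9.11602583e-04, -5.11512852e+01, -4.68411203e-02, -2.38391590e+01,
        1.08294957e-02,  4.37878000e-03,  3.96227495e-05]), 'tcp_pos': array([0.30108541, 0.60355941, 0.24136678]), 'tcp_rot': array([-3.13982833e+00,  6.80985817e-05,  2.67886712e+00]), 'wrist_force': array([ 0.11915776, -0.07471606, -0.14994101]), 'torque': array([-0.00214863,  0.01853101,  0.04387857]), 'gripper_force': 0.0, 'opening': 1.0006366034766117}
```

View pics/scene0.png

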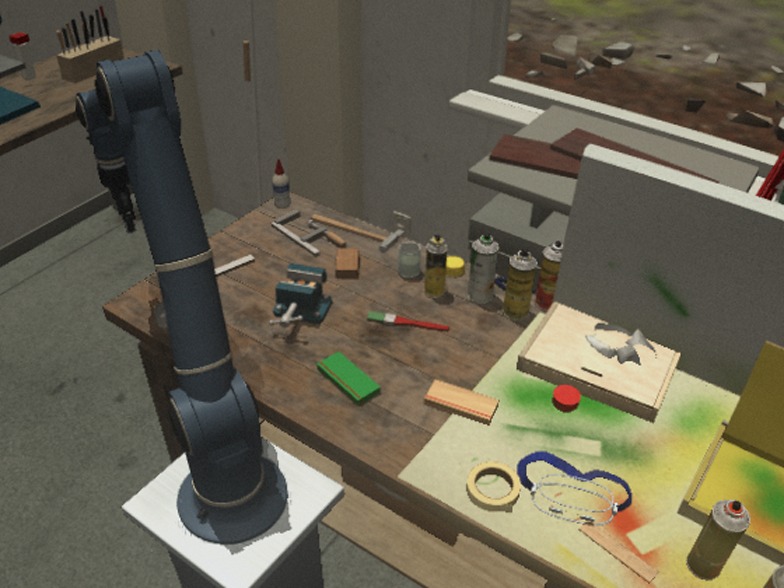

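View pics/top0.png

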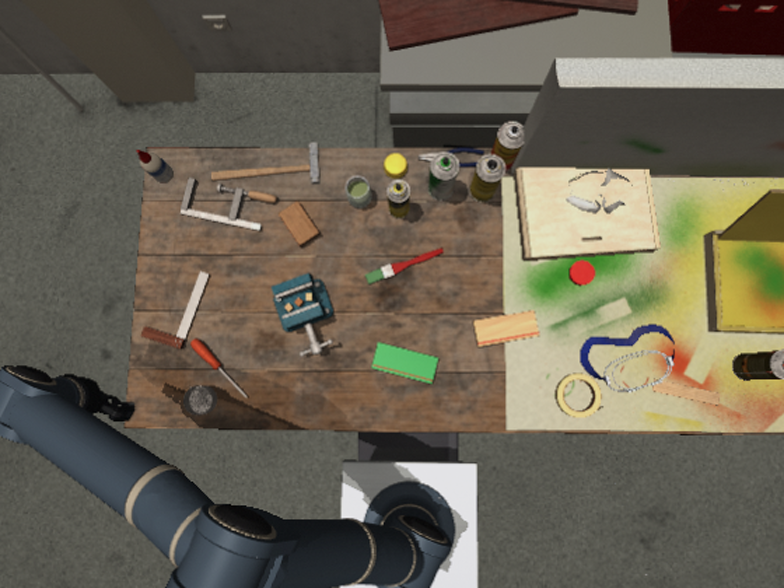

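The scene view shows the vice at (303,290), the brush at (410,322) and the pine board at (462,400). In the top view (scaled 1.4x) the vice is at (303,303) with its sliding jaw toward the robot, the brush runs from bristles (370,276) to handle end (440,250), and the pine board is at (507,328). The green board at (405,363) is a look-alike.

```bash
cat > cam.py <<'E'
import numpy as np,cv2
def cloud(f):
    h,w=f['range_z'].shape
    K=np.array([[f['fx'],0,f['cx']],[0,f['fy'],f['cy']],[0,0,1]])
    u,v=np.meshgrid(np.arange(w),np.arange(h))
    n=cv2.undistortPoints(np.stack([u,v],-1).reshape(-1,1,2).astype(float),K,np.array(f['dist_coeffs'])).reshape(h,w,2)
    z=f['range_z'][...,None]
    P=np.concatenate([n*z,z],-1)
    P=(P-f['t'])@np.array(f['R'])
    P[f['range_z']==0]=np.nan
    return P
def hsv(f): return cv2.cvtColor(f['image'],cv2.COLOR_RGB2HSV).astype(int)
def rect(p):
    (c,s,a)=cv2.minAreaRect(p[:,:2].astype(np.float32)*1000); return np.round(c,1),np.round(s,1),round(a,1)
E
python3 - <<'E'
from cam import *
import pickle
fr=pickle.load(open('f0.pkl','rb'))
f=fr['top'];P=cloud(f);H=hsv(f)
v,u=np.mgrid[:420,:560]
def box(x0,x1,y0,y1): return (u>x0/1.4)&(u<x1/1.4)&(v>y0/1.4)&(v<y1/1.4)
B=box(465,548,300,355)&(P[...,2]>.012)
print('board',rect(P[B]),np.nanmedian(P[B][:,2]))
red=B&((H[...,0]<7)|(H[...,0]>172))&(H[...,1]>130)
print('redline',red.sum(),np.nanmean(P[red],0), np.nanmean(P[B],0))
R=box(360,450,240,290)&(P[...,2]>.004)
print('brush all',rect(P[R]),np.nanmedian(P[R][:,2]))
hr=R&((H[...,0]<8)|(H[...,0]>170))&(H[...,1]>130); g=R&(H[...,0]>40)&(H[...,0]<90)&(H[...,1]>90)
for m in(hr,g): print(' ',rect(P[m]),np.nanmean(P[m],0),m.sum())
V=box(262,350,262,365)
for lo,hi in((.085,.105),(.072,.084),(.05,.07),(.005,.03)):
    m=V&(P[...,2]>lo)&(P[...,2]<hi); print('vice',lo,m.sum(),rect(P[m]))
m=V&(P[...,2]>.085)&(P[...,2]<.105)
n,l=cv2.connectedComponents(m.astype(np.uint8))
for i in range(1,n):
    if (l==i).sum()>15:print('  jaw',(l==i).sum(),rect(P[l==i]),np.nanmedian(P[l==i][:,2]))
o=V&(P[...,2]>.068)&(P[...,2]<.09)&(H[...,0]<25)&(H[...,1]>50)
n,l=cv2.connectedComponents(o.astype(np.uint8))
for i in range(1,n): print('  off',(l==i).sum(),np.nanmean(P[l==i],0))
a=cv2.resize(f['image'][180:265,185:260],None,fx=5,fy=5,interpolation=cv2.INTER_CUBIC)
b=cv2.resize(f['image'][205:290,325:400],None,fx=5,fy=5,interpolation=cv2.INTER_CUBIC)
cv2.imwrite('pics/crop.png',np.hstack([a,b])[:,:,::-1])
E
```

```text
board (array([ 465.7, -230.5]), array([ 64.1, 148.2]), 10.6) 0.02002342029446694
redline 0 [nan nan nan] [ 0.46559778 -0.22972121  0.01999087]
brush all (array([622.5,  12.4]), array([124.4, 219.5]), 0.5) 0.00792791459600166
  (array([635.2, -18.6]), array([ 26.3, 133.6]), 19.9) [ 0.63332916 -0.01142228  0.00941233] 176
  (array([593.4,  88.9]), array([22.4, 35.9]), 21.8) [0.59271118 0.0891509  0.01124061] 40
vice 0.085 565 (array([519.5, 261.4]), array([105.8,  93.9]), 21.1)
vice 0.072 117 (array([492.9, 249.2]), array([168.4,  92.5]), 16.8)
vice 0.05 374 (array([481.4, 246.3]), array([173.4,  96.1]), 20.7)
vice 0.005 559 (array([499.5, 254.2]), array([253.2, 213.7]), 2.6)
  jaw 271 (array([554.6, 275. ]), array([30.5, 93.9]), 21.1) 0.09415394081594584
  jaw 286 (array([484.9, 248.4]), array([31.7, 93.1]), 20.8) 0.09408674549146818
  off 1 [0.58501298 0.23550059 0.07317734]
  off 1 [0.57921112 0.23277958 0.06813023]
  off 21 [0.53028097 0.23714985 0.08042028]
  off 25 [0.5183869  0.26057877 0.08129818]
  off 19 [0.50561768 0.28513002 0.07886832]
  off 2 [0.42528206 0.18167635 0.07203142]<stdin>:10: RuntimeWarning: Mean of empty slice
```

View pics/crop.png

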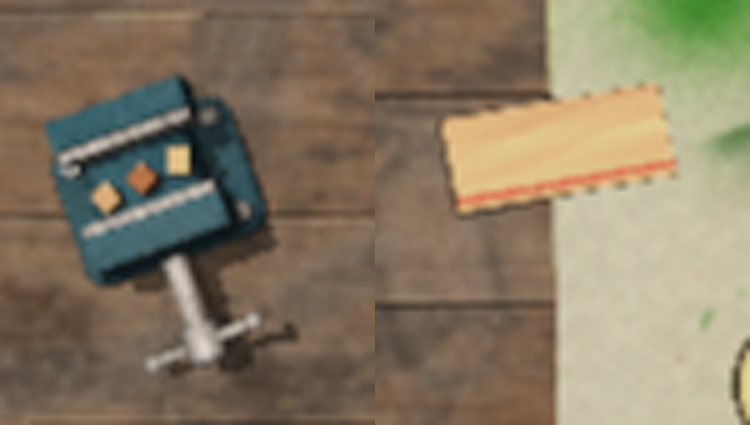

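The crop shows the red line along the board's lower edge, toward the robot. It also shows the three offcuts in a row between the jaws at (107,197), (141,178) and (179,160). Next I check the brush extents and which board-tilting grasps the arm can reach.

```bash
cat > geo.py <<'E'
import numpy as np
from scipy.spatial.transform import Rotation as Ro
VY=np.deg2rad(20.95); VO=np.array([.4803,.2466,0]); RV=Ro.from_euler('z',VY).as_matrix()
vp=lambda x,y,z: VO+RV@np.array([x,y,z])
BY=np.deg2rad(100.6); BO=np.array([.4657,-.2305,.010]); RB=Ro.from_euler('z',BY).as_matrix()
def grasp(end,fs,tilt,inset=.012,z=.017):
    """tool pose in board frame (position rel. to board centre)"""
    a=np.array([-end*np.sin(tilt),0,-np.cos(tilt)]); y=np.array([0,fs,0.]); x=np.cross(y,a)
    return np.array([end*(.075-inset),0,z-.010]),np.column_stack([x,y,a])
def boardpose_vice(gapx=.053,y=0,z=.0965):
    # board y up, z -> -xv, x -> -yv
    return vp(gapx,y,z), RV@np.column_stack([[0,-1,0],[0,0,1],[-1,0,0]])
def tool(bp,br,g): return bp+br@g[0], Ro.from_matrix(br@g[1]).as_euler('xyz')
E
python3 - <<'E'
from cam import *; from geo import *
from plant import robot
import pickle
fr=pickle.load(open('f0.pkl','rb'))
d=np.array([np.cos(np.deg2rad(112)),np.sin(np.deg2rad(112))]);n=np.array([-d[1],d[0]])
for k in('top','scene'):
    f=fr[k];P=cloud(f);q=P[...,:2]-np.array([.6185,.026]);s=q@d;w=q@n
    m=(abs(s)<.13)&(abs(w)<.03)&(P[...,2]>.0055)&(P[...,2]<.03)
    print(k,'s',np.percentile(s[m],[0,1,99,100]).round(4))
    for lo in np.arange(-.11,.11,.02):
        mm=m&(s>=lo)&(s<lo+.02)
        if mm.sum()>2: print(round(lo,3),mm.sum(),w[mm].min().round(4),w[mm].max().round(4),np.median(P[mm][:,2]).round(4),f['image'][mm].mean(0).round())
for end in(1,-1):
  for fs in(1,-1):
    for t in(0,20,30,40,50):
      g=grasp(end,fs,np.deg2rad(t)); A=tool(BO,RB,g); C=tool(*boardpose_vice(),g)
      C2=tool(*boardpose_vice(z=.15),g);qs=[robot.inverse_kinematics(*p) for p in(A,C,C2)]
      print(end,fs,t,*[None if q is None else np.round(q,2) for q in qs])
E
```

```text
top s [-0.1297 -0.1147  0.1124  0.1286]
-0.11 22 -0.0039 0.0161 0.0083 [132.  43.  37.]
-0.09 26 -0.0226 0.0163 0.0095 [149.  47.  41.]
-0.07 29 -0.0161 0.017 0.0092 [145.  50.  43.]
-0.05 22 -0.0257 0.0084 0.0079 [141.  48.  41.]
-0.03 29 -0.0072 0.0226 0.0089 [135.  47.  41.]
-0.01 33 -0.0178 0.0125 0.0105 [150.  45.  40.]
0.01 48 -0.0205 0.0153 0.0101 [168. 111. 103.]
0.03 48 -0.0292 0.0146 0.0117 [187. 186. 173.]
0.05 46 -0.0295 0.0137 0.0112 [ 92. 127.  83.]
0.07 49 -0.0293 0.0283 0.0099 [ 95. 121.  82.]
0.09 3 -0.0184 0.0083 0.007 [120. 102.  79.]
scene s [-0.1096 -0.1053  0.0894  0.1064]
-0.11 11 -0.0233 0.0075 0.0083 [133.  49.  40.]
-0.09 16 -0.0072 0.0278 0.0093 [139.  49.  41.]
-0.07 22 -0.0094 0.0297 0.0077 [134.  49.  41.]
-0.05 14 -0.0037 0.0082 0.0084 [128.  45.  38.]
-0.03 17 -0.0054 0.0089 0.0093 [125.  45.  37.]
-0.01 22 -0.011 0.0151 0.0087 [131.  46.  39.]
0.01 30 -0.0123 0.0185 0.0092 [152. 100.  91.]
0.03 39 -0.0169 0.0191 0.0106 [149. 146. 131.]
0.05 27 -0.0129 0.0185 0.0102 [ 91. 126.  81.]
0.07 34 -0.011 0.0174 0.0107 [ 87. 116.  76.]
1 1 0 [-0.41  0.7   0.91
[... 1362 characters left out ...]
 1.1   2.08  0.7   0.57 -2.51] [-1.94  1.33  1.11  2.1   0.85  0.64 -2.55]
-1 -1 0 [-0.06  0.7   0.73  2.01 -0.73  0.7   1.32] None None
-1 -1 20 [ 0.15  0.79  0.66  1.84 -0.76  1.1   1.42] [-1.39  1.01  0.32  2.37  2.    1.4  -0.3 ] [-1.34  0.85  0.28  2.4   2.03  1.42 -0.17]
-1 -1 30 [ 0.21  0.87  0.66  1.75 -0.8   1.3   1.47] [-1.37  0.98  0.25  2.27  1.78  1.39 -0.13] [-1.33  0.84  0.22  2.3   1.8   1.41 -0.02]
-1 -1 40 [ 0.27  0.95  0.66  1.67 -0.83  1.5   1.5 ] [-1.33  0.96  0.19  2.16  1.59  1.42  0.03] [-1.3   0.84  0.16  2.19  1.6   1.45  0.12]
-1 -1 50 [ 0.34  1.03  0.63  1.58 -0.84  1.67  1.51] [-1.29  0.96  0.15  2.04  1.42  1.47  0.16] [-1.27  0.85  0.13  2.07  1.43  1.5   0.23]
```

```bash
cat > s1.py <<'E'
from cam import *; from geo import *
from plant import robot
a=np.deg2rad(112); d=np.array([np.cos(a),np.sin(a),0])
G=np.array([.6185,.026,0])-.06*d
def down(fl):  # tool down with finger line at angle fl
    y=np.array([np.cos(fl),np.sin(fl),0]); z=np.array([0,0,-1.]); return Ro.from_matrix(np.column_stack([np.cross(y,z),y,z])).as_euler('xyz')
cand=[]
for off in(np.pi/2,-np.pi/2):
    q=robot.inverse_kinematics(G+[0,0,.012],down(a+off)); print(q)
    if q is not None: cand.append((abs(q-robot.sense()['joint_pos']).max(),off))
off=min(cand)[1]
o=down(a+off); ov=down(VY+np.pi/2+off)
robot.goto(G+[0,0,.12],o); print(robot.sense()['t'])
robot.move_straight(G+[0,0,.012],vel=.12)
robot.grip(0,strength=60); s=robot.sense(); print(s['opening']*85,s['gripper_force'],s['wrist_force'],s['tcp_pos'])
robot.move_straight(G+[0,0,.12],vel=.15)
robot.move_straight(vp(.043,-.215,.12),vel=.2,attitude=ov)
robot.move_straight(vp(.043,-.215,.0785),vel=.12)
f=robot.grab_frame('top'); cv2.imwrite('pics/b1.png',cv2.resize(f['image'][130:270,170:370],None,fx=4,fy=4)[:,:,::-1])
import pickle; pickle.dump(f,open('f1.pkl','wb'))
s=robot.sense(); print(s['t'],s['opening']*85,s['tcp_pos'],off)
E
python3 s1.py
```

```text
[-0.61162304  0.88942422  0.90766636  1.82166771 -0.89429799  0.90265771
 -2.03345042]
[-0.24649492  0.69790734  0.32193597  1.80025113 -0.32299575  0.69525428
  0.63925746]
2.6833
14.739608430970408 58.64880443288712 [0.23916417 0.60765894 3.51292238] [ 0.64140348 -0.02954757  0.01243735]
6.45 14.038397297465497 [0.59807655 0.06026218 0.07898061] -1.5707963267948966
```

View pics/b1.png

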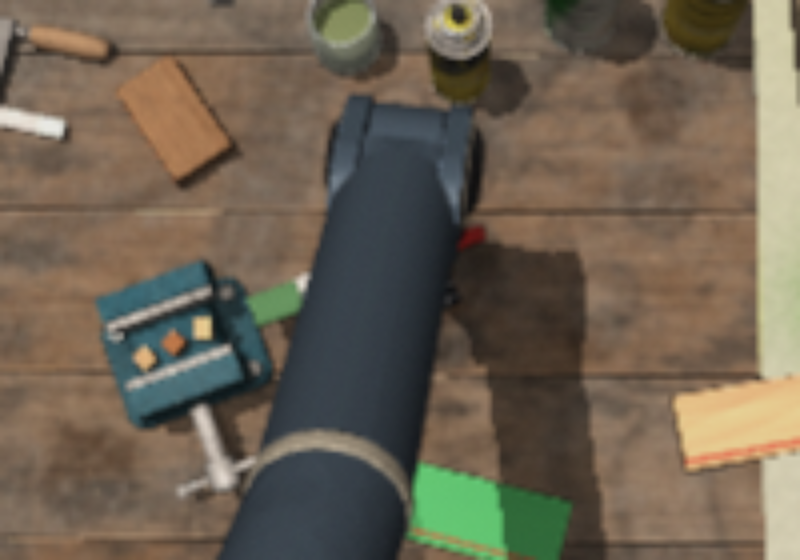

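The held brush points at the slot, with its bristle tip at (250,310) just right of the vice and the offcuts at (145,357), (173,343) and (202,328). I measure its lateral offset and height, then sweep.

```bash
cat > s2.py <<'E'
from cam import *; from geo import *
from plant import robot
import pickle
f=pickle.load(open('f1.pkl','rb'));P=cloud(f);H=hsv(f);L=(P-VO)@RV
m=(H[...,0]>40)&(H[...,0]<90)&(H[...,1]>70)&(P[...,2]>.05)&(P[...,2]<.1)&(L[...,1]<-.03)&(L[...,1]>-.16)&(abs(L[...,0]-.043)<.04)
p=L[m]; print('bristles',m.sum(),np.percentile(p,[3,50,97],axis=0).round(4)); lin=np.polyfit(p[:,1],p[:,0],1); print('slope',lin, np.polyfit(p[:,1],p[:,2],1))
tip=p[:,1].max(); xt=np.polyval(lin,tip+.06); dx=.043-np.median(p[:,0]); zb=np.median(p[:,2]); print(tip,dx)
assert m.sum()>15 and abs(dx)<.012 and .07<zb<.09
xs=.043+dx
robot.move_straight(vp(xs,-.215,.0785),vel=.05)
c=robot.move_straight(vp(xs,-.09,.0785),vel=.07,contact_N=15); s=robot.sense(); print(c,s['wrist_force'],(s['tcp_pos']-VO)@RV,s['t'])
f=robot.grab_frame('top'); cv2.imwrite('pics/b2.png',cv2.resize(f['image'][150:250,170:310],None,fx=4,fy=4)[:,:,::-1])
E
python3 s2.py
```

```text
bristles 93 [[ 0.0314 -0.1073  0.0706]
 [ 0.0427 -0.0885  0.0765]
 [ 0.0548 -0.0692  0.0831]]
slope [-0.00411168  0.04259788] [-0.05498252  0.07156128]
-0.06755779686201868 0.0002908240192669234
False [ 0.24656698 -0.35991937 -0.7798166 ] [ 0.04329494 -0.09052668  0.07852943] 8.6333
```

View pics/b2.png

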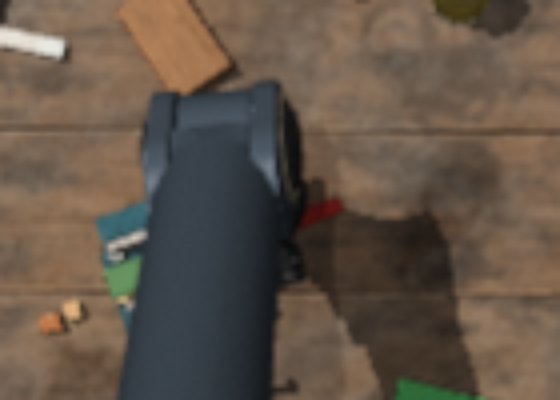

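Two offcuts lie on the bench at (51,322) and (73,310), and a third pale patch shows below the bristle tip at (125,300). I retreat the brush and look again while still holding it.

```bash
cat > s3.py <<'E'
from cam import *; from geo import *
from plant import robot
import pickle
robot.move_straight(vp(.0433,-.225,.0785),vel=.15)
f=robot.grab_frame('top'); P=cloud(f);H=hsv(f);L=(P-VO)@RV; pickle.dump(f,open('f2.pkl','wb'))
m=(L[...,0]>.024)&(L[...,0]<.062)&(abs(L[...,1])<.045)&(P[...,2]>.069)&(P[...,2]<.09)
print('on bed >69mm:',m.sum(),'of',((L[...,0]>.024)&(L[...,0]<.062)&(abs(L[...,1])<.045)).sum(), np.round(L[m][:6],3))
o=(L[...,1]>.03)&(L[...,1]<.2)&(abs(L[...,0]-.04)<.15)&(H[...,0]<25)&(H[...,1]>100)&(H[...,2]>130)&(P[...,2]<.09)
n,l=cv2.connectedComponents(o.astype(np.uint8))
for i in range(1,n):
    if(l==i).sum()>5:print('off',(l==i).sum(),np.nanmean(L[l==i],0).round(3))
cv2.imwrite('pics/b3.png',cv2.resize(f['image'][150:250,170:310],None,fx=4,fy=4)[:,:,::-1])
E
python3 s3.py
```

```text
on bed >69mm: 18 of 275 [[ 0.053 -0.016  0.071]
 [ 0.048 -0.028  0.07 ]
 [ 0.059  0.01   0.069]
 [ 0.047 -0.01   0.072]
 [ 0.051  0.009  0.072]
 [ 0.051  0.019  0.074]]
off 42 [0.134 0.042 0.001]
off 12 [ 0.18   0.193 -0.   ]
off 18 [0.131 0.097 0.001]
off 14 [0.1   0.075 0.001]
off 84 [0.084 0.11  0.001]
off 6 [0.072 0.074 0.   ]
off 49 [0.046 0.118 0.012]
off 9 [-0.076  0.15   0.003]
off 13 [-0.082  0.17   0.002]
off 67 [-0.097  0.17   0.001]
```

View pics/b3.png

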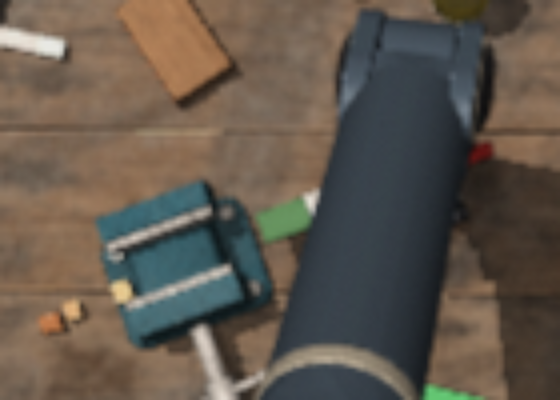

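The third offcut sits at (121,291), by the left end of the bed. I need its height.

```bash
python3 - <<'E'
from cam import *; from geo import *
import pickle
f=pickle.load(open('f2.pkl','rb'));P=cloud(f);L=(P-VO)@RV
c,r=170+121//4,150+291//4
print(np.round(L[r-2:r+4,c-2:c+4]*1000).astype(int).tolist())
E
```

```text
[[[58, 63, 11], [57, 59, 11], [55, 55, 16], [52, 51, 23], [53, 49, 13], [51, 46, 14]], [[51, 61, 28], [50, 58, 27], [49, 54, 29], [49, 52, 23], [47, 48, 29], [49, 48, 10]], [[48, 62, 30], [48, 59, 25], [46, 55, 29], [45, 53, 26], [43, 49, 29], [45, 49, 11]], [[48, 66, 11], [42, 59, 35], [41, 56, 34], [41, 53, 31], [41, 51, 25], [40, 48, 22]], [[47, 69, 1], [41, 61, 27], [40, 58, 27], [38, 55, 27], [37, 51, 30], [36, 49, 26]], [[43, 69, 3], [39, 63, 21], [36, 59, 27], [35, 55, 30], [34, 52, 29], [21, 40, 91]]]
```

The bed is clear: the third offcut rests on the base plate with its top at about 28 mm. I lay the brush down and grasp the board at its right end with the tool tilted 40°.

```bash
cat > s4.py <<'E'
from cam import *; from geo import *
from plant import robot
from s1p import down
a=np.deg2rad(112); d=np.array([np.cos(a),np.sin(a),0]); G=np.array([.6185,.026,0])-.06*d
robot.move_straight(vp(.0433,-.225,.12),vel=.15)
robot.move_straight(G+[0,0,.06],vel=.2,attitude=down(a-np.pi/2))
robot.move_straight(G+[0,0,.0128],vel=.1,contact_N=6)
robot.grip(.6); robot.sleep(.2)
robot.move_straight(G+[0,0,.14],vel=.2); robot.grip(1.0)
g=grasp(-1,-1,np.deg2rad(40),inset=.011,z=.0135)
p,o=tool(BO,RB,g)
robot.goto(p+[0,0,.12],o); print(robot.sense()['t'],robot.sense()['joint_pos'].round(2))
c=robot.move_straight(p,vel=.1,contact_N=8); print('contact',c,robot.sense()['tcp_pos'],p)
robot.grip(0,strength=80); s=robot.sense(); print(s['opening']*85,s['gripper_force'],s['wrist_force'])
robot.move_straight(p+[0,0,.05],vel=.1); s=robot.sense(); print(s['t'],s['opening']*85,s['wrist_force'],s['torque'])
for z in(.15,.2,.25,.3): print(z,robot.inverse_kinematics(p+[0,0,z],o) is not None, robot.inverse_kinematics(*tool(*boardpose_vice(.050,0,.0965+z-.05),g)))
f=robot.grab_frame('top');cv2.imwrite('pics/b4.png',cv2.resize(f['image'][130:280,210:410],None,fx=4,fy=4)[:,:,::-1])
E
cat > s1p.py <<'E'
import numpy as np
from geo import Ro
def down(fl):
    y=np.array([np.cos(fl),np.sin(fl),0]); z=np.array([0,0,-1.]); return Ro.from_matrix(np.column_stack([np.cross(y,z),y,z])).as_euler('xyz')
E
python3 s4.py
```

```text
14.475 [ 0.52  0.69  0.25  1.62 -0.54  1.49  1.18]
contact False [ 0.477823   -0.29373127  0.01413806] [ 0.47747289 -0.29340786  0.0135    ]
61.355110447842065 87.69908666610718 [ 0.93516599 -3.28194034  5.53332042]
16.8083 61.652976844611466 [ 0.23405126 -0.56551086 -1.54051018] [-0.80165539 -0.14892068  0.07010038]
0.15 True [-1.58258179  0.81428312  0.52436637  2.2134139   1.53403809  1.19841097
  0.18655104]
0.2 True [-1.58176837  0.69367235  0.52502688  2.2172856   1.54696332  1.23705482
  0.29216697]
0.25 True [-1.58477387  0.57689914  0.52545147  2.20928923  1.55586378  1.27497894
  0.40700775]
0.3 True [-1.5913314   0.46657972  0.52551338  2.18961694  1.56192481  1.31184622
  0.52793441]
```

View pics/b4.png

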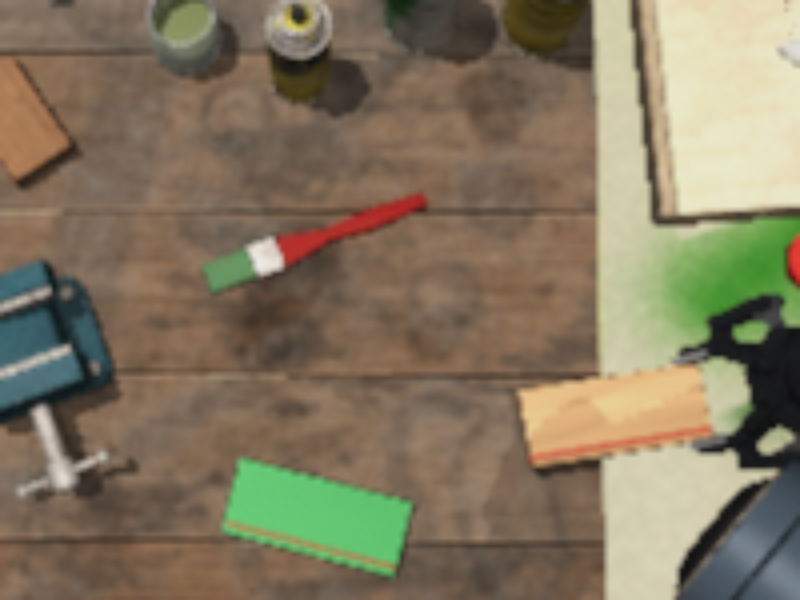

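The brush lies flat on the bench, from (205,275) to (425,200). The board is held level at its right end, with its red line at the lower edge. Now I reorient it over the vice.

```bash
cat > s5.py <<'E'
from cam import *; from geo import *
from plant import robot
import pickle
g=grasp(-1,-1,np.deg2rad(40),inset=.011,z=.0135)
p,o=tool(BO,RB,g)
robot.move_straight(p+[0,0,.27],vel=.25)
robot.goto(*tool(*boardpose_vice(.050,0,.0965+.2),g)); print(robot.sense()['t'])
robot.move_straight(tool(*boardpose_vice(.050,0,.0965+.06),g)[0],vel=.15)
fr={k:robot.grab_frame(k) for k in('top','scene')}; pickle.dump(fr,open('f5.pkl','wb'))
s=robot.sense(); print(s['t'],s['opening']*85,s['wrist_force'],s['joint_pos'].round(2))
for k,f in fr.items():
    P=cloud(f);L=(P-VO)@RV;H=hsv(f)
    m=(L[...,2]>.13)&(L[...,2]<.21)&(abs(L[...,1])<.1)&(abs(L[...,0]-.05)<.03)&(H[...,0]<25)&(H[...,1]>60)&(H[...,2]>100)
    q=L[m]; t=q[q[:,2]>.182] if k=='top' else q
    print(k,m.sum(),len(t),np.percentile(t,[2,50,98],axis=0).round(4))
    print(' x-vs-y',np.polyfit(t[:,1],t[:,0],1),' z-vs-y',np.polyfit(t[:,1],t[:,2],1))
a=cv2.resize(fr['top']['image'][150:250,160:260],(400,400)); b=cv2.resize(fr['scene']['image'][130:260,150:280],(400,400))
cv2.imwrite('pics/b5.png',np.hstack([a,b])[:,:,::-1])
E
python3 s5.py
```

```text
20.125
21.3083 61.180862700642194 [-0.56323727 -0.20075587 -0.66926091] [-1.52  0.88  0.44  2.2   1.54  1.24  0.11]
top 280 273 [[ 0.04   -0.0727  0.1827]
 [ 0.0495 -0.0065  0.1881]
 [ 0.0586  0.0582  0.1937]]
 x-vs-y [0.01362634 0.04957254]  z-vs-y [0.0186452  0.18832404]
scene 147 147 [[ 0.0373 -0.0703  0.1816]
 [ 0.0492 -0.0081  0.1876]
 [ 0.0624  0.0552  0.1933]]
 x-vs-y [-0.01053802  0.04910429]  z-vs-y [0.03539484 0.18789456]
```

View pics/b5.png

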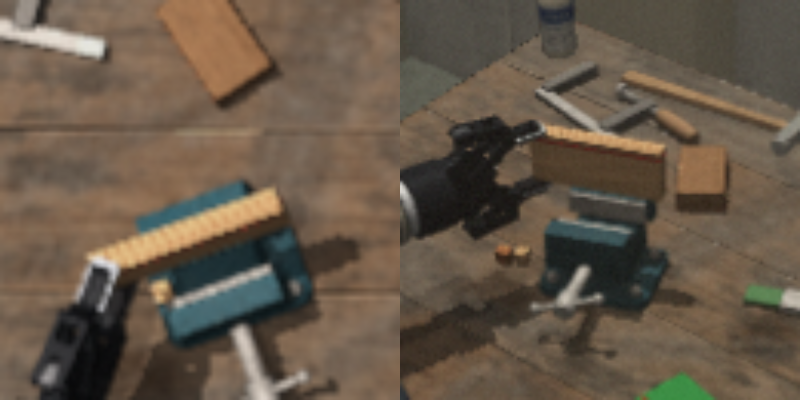

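The board hangs over the slot with its red line at the top and its pale top edge running parallel to the jaws, from (95,262) to (280,200) in the left crop. Measured centre is x≈49.5 mm and y≈0–1 mm in the vice frame. I lower and release it.

```bash
cat > s6.py <<'E'
from cam import *; from geo import *
from plant import robot
import pickle
g=grasp(-1,-1,np.deg2rad(40),inset=.011,z=.0135)
P0=lambda y,z:tool(*boardpose_vice(.0505,y,z),g)[0]
robot.move_straight(P0(0,.104),vel=.1)
c=robot.move_straight(P0(0,.093),vel=.03,contact_N=5); s=robot.sense(); print(c,s['wrist_force'],((s['tcp_pos']-VO)@RV).round(4),s['t'])
robot.grip(.86); robot.sleep(.2); print(robot.sense()['wrist_force'])
now=(robot.sense()['tcp_pos']-VO)@RV
robot.move_straight(vp(now[0]-.01,now[1]+.055,now[2]),vel=.1)
robot.move_straight(vp(now[0]-.01,now[1]+.055,now[2]+.13),vel=.2)
fr={k:robot.grab_frame(k) for k in('top','scene')}; pickle.dump(fr,open('f6.pkl','wb')); print(robot.sense()['t'])
for k,f in fr.items():
    P=cloud(f);L=(P-VO)@RV;H=hsv(f)
    m=(L[...,2]>.095)&(L[...,2]<.15)&(abs(L[...,1])<.1)&(abs(L[...,0]-.05)<.03)&(H[...,0]<25)&(H[...,1]>60)&(H[...,2]>100)
    t=L[m];t=t[t[:,2]>.12]
    print(k,len(t),np.percentile(t,[2,50,98],axis=0).round(4),np.polyfit(t[:,1],t[:,0],1),np.polyfit(t[:,1],t[:,2],1))
a=cv2.resize(fr['top']['image'][150:250,160:260],(400,400)); b=cv2.resize(fr['scene']['image'][130:260,150:280],(400,400))
cv2.imwrite('pics/b6.png',np.hstack([a,b])[:,:,::-1])
E
python3 s6.py
```

```text
True [-1.16923131  0.44635858  3.51856786] [0.0473 0.0641 0.0979] 22.3083
[ 0.05817609 -0.87254521 -0.03426135]
24.3917
top 284 [[ 0.0398 -0.0694  0.1245]
 [ 0.0494  0.0022  0.1288]
 [ 0.0582  0.0736  0.1343]] [-0.0049951   0.04925657] [-0.00606857  0.1290873 ]
scene 154 [[ 0.0374 -0.0685  0.1234]
 [ 0.0494  0.0007  0.1283]
 [ 0.0605  0.0716  0.1326]] [-0.00816415  0.04914375] [0.00313929 0.12807615]
```

View pics/b6.png

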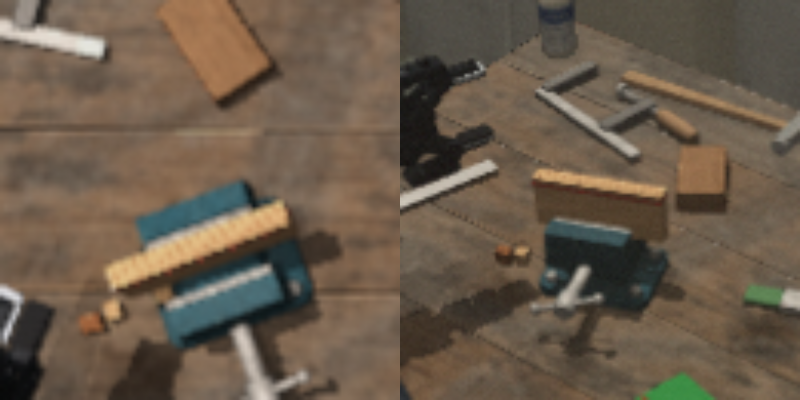

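The board stands on the bed with its red line up, centred at y≈+2 mm and 5 mm from the fixed jaw. Now I push the sliding jaw.

```bash
cat > s7.py <<'E'
from cam import *; from geo import *
from plant import robot
from s1p import down
import pickle
os_=[down(VY+k*np.pi/2) for k in(1,-1)]; q0=robot.sense()['joint_pos']
qs=[robot.inverse_kinematics(vp(-.05,0,.22),o) for o in os_]
i=min((abs(q-q0).max(),i) for i,q in enumerate(qs) if q is not None)[1]; print(qs[i].round(2))
robot.grip(0); robot.goto(vp(-.05,0,.22),os_[i])
robot.move_straight(vp(-.05,0,.083),vel=.12,contact_N=8)
print(robot.sense()['t'],robot.sense()['tcp_pos'])
c=robot.move_straight(vp(.035,0,.083),vel=.03,contact_N=30); s=robot.sense()
print(c,s['wrist_force'],((s['tcp_pos']-VO)@RV).round(4),s['t'])
robot.sleep(.3); print(robot.sense()['wrist_force'])
n=(robot.sense()['tcp_pos']-VO)@RV
robot.move_straight(vp(n[0]-.02,0,n[2]),vel=.05); robot.move_straight(vp(n[0]-.02,0,.22),vel=.2)
robot.move_straight(vp(n[0]-.02,.15,.25),vel=.2)
fr={k:robot.grab_frame(k) for k in('top','scene')}; pickle.dump(fr,open('f7.pkl','wb')); print(robot.sense()['t'])
for k,f in fr.items():
    P=cloud(f);L=(P-VO)@RV;H=hsv(f)
    m=(L[...,2]>.12)&(L[...,2]<.15)&(abs(L[...,1])<.1)&(abs(L[...,0]-.05)<.03)&(H[...,0]<25)&(H[...,1]>60)&(H[...,2]>100)
    t=L[m]; print(k,len(t),np.percentile(t,[2,50,98],axis=0).round(4),np.polyfit(t[:,1],t[:,0],1))
    j=(L[...,2]>.088)&(L[...,2]<.1)&(abs(L[...,1])<.045)&(L[...,0]<.06)&(L[...,0]>-.03); print(' jaw x',np.percentile(L[j][:,0],[3,97]) if j.any() else None)
a=cv2.resize(fr['top']['image'][150:250,160:260],(400,400)); b=cv2.resize(fr['scene']['image'][130:260,150:280],(400,400))
cv2.imwrite('pics/b7.png',np.hstack([a,b])[:,:,::-1])
E
python3 s7.py
```

```text
[-1.12  0.21  0.65  2.02 -0.15  0.96  1.53]
27.7917 [0.43407707 0.22895191 0.08355906]
True [-0.33052362  0.21425547 -0.12238073] [0.0044 0.0001 0.0809] 29.7167
[-0.59837195 -0.66599196 -0.18980785]
32.4333
top 285 [[ 0.0465 -0.0709  0.1226]
 [ 0.0555  0.0015  0.1287]
 [ 0.0648  0.0736  0.1336]] [-0.00455808  0.05546291]
 jaw x [0.01389642 0.04502351]
scene 158 [[ 0.044  -0.0689  0.1227]
 [ 0.055   0.0014  0.128 ]
 [ 0.0673  0.0741  0.1327]] [0.00171108 0.05553674]
 jaw x [0.0108093  0.04980987]
```

View pics/b7.png

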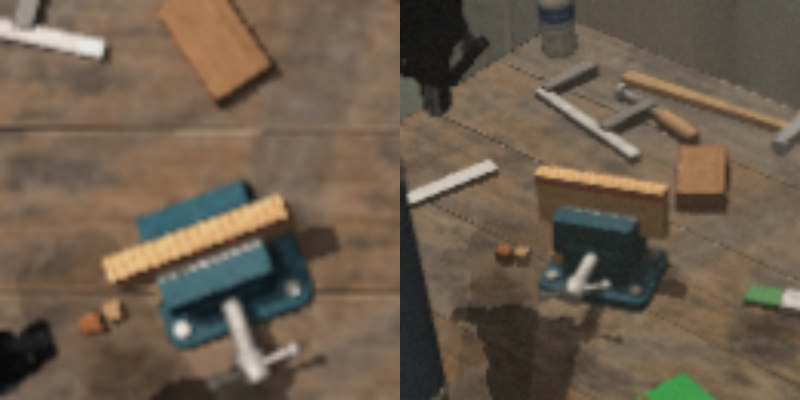

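The jaw has closed on the board: its inner face is at 45 mm, and the board's centre is at 55.5 mm, against the fixed jaw. The push force dropped at the stop, so I give one slow confirming push before handing in.

```bash
cat > s8.py <<'E'
from cam import *; from geo import *
from plant import robot
robot.move_straight(vp(-.02,0,.22),vel=.2)
robot.move_straight(vp(-.02,0,.083),vel=.12,contact_N=8)
c=robot.move_straight(vp(.02,0,.083),vel=.015,contact_N=30); s=robot.sense()
print(c,s['wrist_force'],((s['tcp_pos']-VO)@RV).round(4),s['t'])
n=(s['tcp_pos']-VO)@RV
robot.move_straight(vp(-.03,0,n[2]),vel=.05); robot.move_straight(vp(-.03,0,.22),vel=.2); robot.move_straight(vp(-.03,.15,.25),vel=.2)
f=robot.grab_frame('top');P=cloud(f);L=(P-VO)@RV;H=hsv(f)
m=(L[...,2]>.12)&(L[...,2]<.15)&(abs(L[...,1])<.1)&(abs(L[...,0]-.05)<.03)&(H[...,0]<25)&(H[...,1]>60)
print(np.percentile(L[m],[2,50,98],axis=0).round(4))
j=(L[...,2]>.088)&(L[...,2]<.1)&(abs(L[...,1])<.045)&(L[...,0]<.06)&(L[...,0]>-.03); print(np.percentile(L[j][:,0],[3,97]),robot.sense()['t'])
if c and abs(np.median(L[m][:,2])-.128)<.003: print(robot.close_job())
E
python3 s8.py
```

```text
True [-0.91862498 -1.26784867 -0.91050673] [ 0.0042 -0.      0.0815] 36.6417
[[ 0.0448 -0.0713  0.1214]
 [ 0.0542 -0.0004  0.1286]
 [ 0.0645  0.0731  0.1345]]
[0.01404666 0.04540253] 39.275
the job is handed in; nothing more can be done
None
```

I handed the job in at about 39 s: the offcuts are brushed off the bed, the brush lies flat on the bench, and the board stands red-lined edge up, centred to about 1 mm and clamped against the fixed jaw by two pushes to 30 N.

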